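# Index the block carriage one notch and lock it with the T-key

### The job

Move the wax-block carriage of the indexing stage on by exactly one notch to the robot's left: pull its round knob up, slide the carriage, and let the knob spring fully home in the next notch, which you must feel for and not run past. Then fetch the T-key from its sloping rest, stand it upright in the slot of the square lock boss on the carriage and let go, then take the key again by its crossbar and turn it clockwise (seen from above) about a quarter turn, right up to the stop. Leave the key standing in the lock, and do not knock over or push away the jar, the dropper bottle or the dish.

Things in the scene. Friction and masses are not known exactly. Their poses are not given: they have to be found in the camera images.
- stage: Fixed aluminium base, 150 x 280 x 34 mm, origin at the centre of its underside; y along the slide (to the robot's left), x across it, away from the robot. On it a grey carriage 134 x 110 mm, top 44 mm above the bench, with the index knob (near edge), the lock boss (far side, left) and a fixed wax block 34 x 42 mm, top 70 mm above the bench (far side, right).
- knob (a point): Centre of the head of the black index knob: disc 36 mm across, 16 mm high, 76 mm above the bench when down, on a 16 mm neck over a 26 mm sleeve (top 58 mm above the bench). It rides with the carriage; axes as the stage. Pulling it up takes 8 N at first, 13 N at the top of its 16 mm travel. Its 8 mm round-nosed pin stands 9 mm deep in an 11 mm wide notch.
- plunger (a joint): Rise of the index plunger in m: 0 fully down in a notch, about 0.009 when let go between notches (its pin then rides on the flat of the bar), 0.016 pulled right out. The spring drives it down.
- carriage (a joint): Carriage travel in m along the stage's +y: 0 in the first notch, where it starts; end stop 0.105. The next notch is set somewhere from 0.037 to 0.055 (not known beforehand), a third one 0.044 beyond it. Friction about 3 N. With the pin riding on the bar the carriage can be pushed by the side of the knob, slowly (25 mm/s), until the pin drops in and stops it dead; it weighs 0.6 kg.
- slot (a point): Centre of the floor of the slot in the square steel lock boss (40 x 40 mm, top 22 mm above this point, 72 mm above the bench), turning with the boss. Slot 7 mm wide, 26.5 mm long along this frame's y, 17 mm deep below a mouth bevelled 5 mm wide and 5 mm deep all round; z up.
- lock (a joint): Turn of the lock boss in rad, clockwise from above: starts at 0 to 0.2 (open, slot roughly along the stage's y), stop at 1.571 (locked). Friction about 0.12 N m, stays where it is left.
- key_shank (a point): Middle of the shank of the steel T-key (150 mm long, 0.16 kg, balanced here), 82 mm from the blade tip; square shank 16 x 16 mm, 28 to 136 mm from the tip. z along the shank from blade to crossbar, y along crossbar and blade width, x across the blade. Starts leaning 40 degrees from upright in its rest, crossbar up and away from the robot; there the shank is free for fingers from above 12 mm either way along it.
- key_tip (a point): Middle of the key's blade tip; axes as the shank. Blade 5 mm (x) by 24 mm (y), the first 28 mm from the tip.
- key_bar (a point): Centre of the key's white plastic crossbar, 72 mm long (y) and 14 x 14 mm, 143 mm from the blade tip; axes as the shank.
- rest: Fixed grey plastic sloping rest of the key, 130 x 60 mm foot, 126 mm high; origin at the centre of its underside, x the way the key leans (crossbar end), z up.
- jar: Bystander: open glass staining jar, 68 mm across, 89 mm high; origin under its centre.
- flask: Bystander: brown dropper bottle, 43 mm across, 112 mm high; origin under its centre.
- dish: Bystander: shallow glass dish with lid, 68 mm across, 15 mm high; origin under its centre.
There are look-alikes about, which are no part of the job. There is more than one size of the part that bears key_shank; the job needs the larger.

How it is judged (in metres and radians):
On the way, in this order (a step that is already met when the one before it is completed fails the run):
1. the index knob is pulled out of the first notch (value of joint plunger above 0.0095 m and value of joint carriage below 0.03 m), for 0.1 s.
2. the carriage stands in the next notch with the knob sprung home (value of joint plunger below 0.003 m and value of joint carriage between 0.034 and 0.058 m), for 0.3 s.
3. the key stands upright in the still open lock and is let go (distance between key_tip and slot below 0.008 m and angle between key_bar's own z axis and vertical below 0.2 rad and contact force between the fingers and key below 0.1 N and value of joint lock below 0.6 rad), for 0.2 s.
4. the key, taken by its crossbar, has turned the lock to its stop (value of joint lock above 1.45 rad and distance between the grasp point and key_bar below 0.045 m), for 0.1 s.
At the end, for the whole second after the job is handed in: The carriage is in the next notch (travel 34 to 58 mm) with the plunger within 3 mm of fully down; the lock is turned beyond 1.45 rad of its 1.571; the key stands still and released in the slot, its tip within 8 mm of the slot floor's centre and leaning less than 0.2 rad (all of step 2 and value of joint lock above 1.45 rad and distance between key_tip and slot below 0.008 m and angle between key_bar's own z axis and vertical below 0.2 rad and linear speed of key below 0.03 m/s); the robot touches nothing.
It fails at once if a bystander jar, bottle or dish is pushed away by more than 3 cm or knocked over (distance of any of jar, flask, dish from where it was at the start of the episode above 0.03 m or angle between any of jar, flask's own z axis and vertical above 0.5 rad).
It fails at once if the carriage is run past the next notch (value of joint carriage above 0.075 m).
It also fails if it takes over 72 s, if anything falls off the work surface, if the arm or the gripper's body presses on something with over 40 N, if the wrist force passes 120 N, or if a joint passes its speed limit or range.

### The arm

A 7-joint arm with a two-finger parallel gripper is mounted at the origin on a cart in front of the work surface, level with it; the furniture and walls round the work are solid. World frame = base frame: x ahead of the robot, y to its left, z up, the work surface at z = 0. Lengths are in m, angles in degrees, forces in N, time in s.
With the tool pointing down it reaches from about 0.4 to 0.9 m from the base axis. Payload 5.5 kg.
Tool frame: the origin (TCP) lies on the front face of the gripper's body, between the roots of the fingers; the fingertips stand 66 mm ahead of it and the grasp point (between the pads) lies 47 mm ahead of it; z points along the fingers, y is the line along which they close (so a half turn about z gives the same grasp; the last joint's range is limited). The gripper opens to 92 mm and grips with 3 to 60 N. Pads are 19 mm wide; open, the fingers measure 130 mm over their backs; the gripper's body (75 mm by 190 mm) begins 47 mm behind the grasp point.
Start: joints at [-48.575, 28.699, -24.465, 88.831, 12.651, 65.22, -12.049], TCP at [0.288, 0.583, 0.292] pointing down, gripper open.
Joint ranges: [-164.97, 164.97], [-17.58, 116.51], [-87.97, 89.64], [11.32, 138.91], [-80.73, 260.73], [10.89, 115.49], [-147.41, 147.41]. Speed limits (degrees/s): [147.25, 147.25, 180, 180, 180, 180, 180].

### API

Orientations are given as [roll, pitch, yaw] about the fixed x, y, z axes, in that order (R = Rz(yaw) Ry(pitch) Rx(roll)).
In Python, from station import manip gives the robot as it stands.
- The arm moves only by the tool arm_command, never from a script. Its argument "targets" is a list of rows, each an object with "slide": the shift along the world's x, y, z in mm, a list of three; "turn": the turn, a rotation vector about the world's x, y, z in rad, a list of three; "grip": the closure, from 0 (fully open) to 1 (shut). In form: [{"slide": [tx, ty, tz], "turn": [wx, wy, wz], "grip": grip}, ...]. A call has 1 to 20 rows; each row shifts and turns the commanded pose from where the row before left it; what a row does not reach is not made up. A row lasts 1/8 s, in which the tool goes at most 62.5 mm and 10.7 degrees, less where a joint would pass 70% of its speed; a pose out of reach is approached as far as the arm can. A call is refused whole if a number of a shift passes 62.5 or a number of a turn 0.188, either way. A call with a gripper value outside its range is refused whole. The fingers move at their own pace and stop on an object; "squeeze" is the grip in N (left out, the last holds). Time passes only in rows, so rows that do not move let the fingers close. It gives the time, the measured TCP pose, the force, the opening and the grip force at its end, in the units of the state.
- manip.state(): the state, without advancing time (a new reading comes with each control period).
- manip.camera(name): name is "scene" or "top" or "wrist"; returns the picture (400x640x3 uint8, blue, green, red); there is no depth.
- manip.get_calibration(name): a dict with "intrinsics" (3x3 intrinsics, pixels), "R" (3x3) and "t" (3): a world point X has camera coordinates R X + t; the wrist camera has in their place "tool_from_camera" (4x4, takes a point from camera to tool coordinates, whose origin is the TCP and whose axes are the flange's). Camera axes: x right, y down, z forward; pixel columns grow to the right and rows downward; lengths in m; the calibration is good to about 2 mm. A picture is of the moment at which its call begins: read the wrist's pose just before it. get_calibration takes no time and is no camera call.
- manip.finish_job(): hands the job in; it is judged then, once.
Trained networks look in the newest picture that a camera, given by its name, has taken for a name from the list of things; names that differ only in an ending like _2 or _b are one class to them, and where a whole thing is asked for, a point or a joint stands for the part that bears it (a point fixed in the world has none). Each returns a list of dicts, best first, with "confidence" (0 to 1); they miss things now and then, are a little off and sometimes report something else, mostly with a low value. They report only what shows in the picture. A call takes as long as a camera call. They do not tell look-alikes from the thing itself.
- manip.boxes_of(name, camera): "at" ([column, row] in pixels, amid what is visible of it).
- manip.masks_of(name, camera): "mask" (400x640 bool, what is visible of it) and "at" ([column, row] in pixels, amid what is visible of it).
The state is a dict: "time": time; "joint_pos": joint angles; "dq": joint speeds; "tau": joint torques, N m; "eef_pos": TCP position; "ee_rot": TCP orientation; "force": force on the tool from outside, world axes, zero at the start; "ft_torque": the same for the moment, N m; "grip_width": finger opening in m; "gripper_force": force on a finger pad.
Only numpy, scipy, OpenCV 4.12 (cv2) and the standard library are available. Lean on these libraries where they do the work, as an engineer would, in place of code of your own. Each camera call takes 0.05 s, during which the arm holds its last target. There are 200 camera calls.

## Working session

There is one attempt and no reset: what is moved stays moved. The work goes in short steps, Python scripts to look and compute and a tool call to move; the robot and the scene stay as the last step left them, time stands still between calls to the robot, and variables do not carry over. Pictures are saved under pics/ and viewed, at most 10 in all, crops included, and the job is handed in when it is done.

Besides the shell and the picture viewer there is one more tool, called by a JSON object that holds its "name" and its "arguments". arm_command: Moves the arm, as the interface text tells. Its arguments: {"type":"object","properties":{"targets":{"type":"array","items":{"type":"object","properties":{"slide":{"type":"array","items":{"type":"number"}},"turn":{"type":"array","items":{"type":"number"}},"grip":{"type":"number"}}}},"squeeze":{"type":"number"}},"required":["targets"]}

```bash
ls; mkdir -p pics; cat > h.py <<'E'
import numpy as np, cv2
from station import manip as m
from scipy.spatial.transform import Rotation as Ro
def cam(n):
    s=m.state(); im=m.camera(n); c=m.get_calibration(n); K=np.array(c["intrinsics"])
    if n=="wrist":
        T=np.array(c["tool_from_camera"]); R0=Ro.from_euler('xyz',s["ee_rot"],degrees=True).as_matrix()
        R=(R0@T[:3,:3]); C=R0@T[:3,3]+np.array(s["eef_pos"]); R=R.T; t=-R@C
    else: R=np.array(c["R"]);t=np.array(c["t"])
    return im,(K,R,t)
def ray(c,p):
    K,R,t=c; d=R.T@np.linalg.inv(K)@np.array([p[0],p[1],1.]); return -R.T@t,d/np.linalg.norm(d)
def atz(c,p,z):
    o,d=ray(c,p); return o+d*(z-o[2])/d[2]
def tri(*cp):
    A=np.zeros((3,3));b=np.zeros(3);L=[]
    for c,p in cp:
        o,d=ray(c,p);P=np.eye(3)-np.outer(d,d);A+=P;b+=P@o;L.append((o,P))
    X=np.linalg.solve(A,b); return X,[1000*np.linalg.norm(P@(X-o)) for o,P in L]
def proj(c,X):
    K,R,t=c; q=K@(R@np.array(X)+t); return q[:2]/q[2]
E
python3 - <<'E'
from h import *
print(m.state())
a,ca=cam("scene");b,cb=cam("top")
cv2.imwrite("pics/scene.png",a);cv2.imwrite("pics/top.png",b)
for n in ["stage","knob","slot","key_shank","key_tip","key_bar","rest","jar","flask","dish"]:
  for c in ["scene","top"]:
    print(n,c,[(np.round(r["at"],1).tolist(),round(r["confidence"],2)) for r in m.boxes_of(n,c)])
for c in (ca,cb): print(c[0][0,0],-c[1].T@c[2])
E
```

```text
pics
{'time': 0.0, 'joint_pos': array([-48.57596978,  28.75487559, -24.4530252 ,  88.89054477,
        12.65086874,  65.21904734, -12.04792068]), 'dq': array([-0.12983544, -0.00966655,  0.07769236, -0.00598877,  0.02334399,
        0.02737372,  0.05872268]), 'tau': array([ 3.92452494e-04, -5.66595519e+01, -5.81668630e+00, -2.79113066e+01,
       -6.88978611e-02,  3.09238583e-02,  1.77426105e-04]), 'eef_pos': array([0.28823665, 0.58196794, 0.29117279]), 'ee_rot': array([-1.79889005e+02, -4.23838986e-03,  1.53660254e+02]), 'force': array([-1.16174332,  0.14535285,  0.51699317]), 'ft_torque': array([-0.03780456, -0.02543002,  0.04636735]), 'gripper_force': 0.0, 'grip_width': 0.09184100887846654}
stage scene [([386.0, 202.2], 0.72)]
stage top [([401.3, 208.5], 0.93)]
knob scene []
knob top [([421.2, 215.8], 0.45)]
slot scene [([380.6, 181.9], 0.56)]
slot top [([411.9, 199.6], 0.66)]
key_shank scene [([323.8, 222.3], 0.86), ([213.6, 295.2], 0.69)]
key_shank top [([321.1, 218.8], 0.77), ([209.5, 235.2], 0.61)]
key_tip scene [([216.7, 298.2], 0.77), ([377.3, 237.1], 0.68), ([324.3, 223.9], 0.6), ([381.4, 183.0], 0.44)]
key_tip top [([212.1, 233.6], 0.6), ([319.1, 224.2], 0.58), ([408.0, 196.0], 0.33)]
key_bar scene [([324.6, 226.1], 0.71), ([213.9, 295.3], 0.46)]
key_bar top [([317.9, 223.9], 0.58)]
rest scene [([325.9, 245.2], 0.73)]
rest top [([318.0, 241.1], 0.64)]
jar scene [([392.9, 192.3], 0.26)]
jar top [([314.1, 157.6], 0.66)]
flask scene [([309.0, 190.2], 0.6)]
flask top [([339.8, 165.7], 0.43)]
dish scene [([376.4, 238.8], 0.88)]
dish top [([366.3, 247.4], 0.77)]
446.98576144538777 [-0.33557372  0.86626912  1.09461835]
424.16645832659475 [0.28204388 0.32595253 1.47048034]
```

```bash
python3 - <<'E'
import cv2
a=cv2.imread("pics/scene.png")[130:330,170:470];b=cv2.imread("pics/top.png")[120:320,170:470]
cv2.imwrite("pics/both.png",cv2.resize(cv2.vconcat([a,b])[:, :],None,fx=1.5,fy=1.5,interpolation=cv2.INTER_CUBIC))
cv2.imwrite("pics/s2.png",cv2.resize(a,None,fx=2.6,fy=2.6,interpolation=cv2.INTER_CUBIC))
cv2.imwrite("pics/t2.png",cv2.resize(b,None,fx=2.6,fy=2.6,interpolation=cv2.INTER_CUBIC))
E
```

```text
(no output)
```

View pics/s2.png

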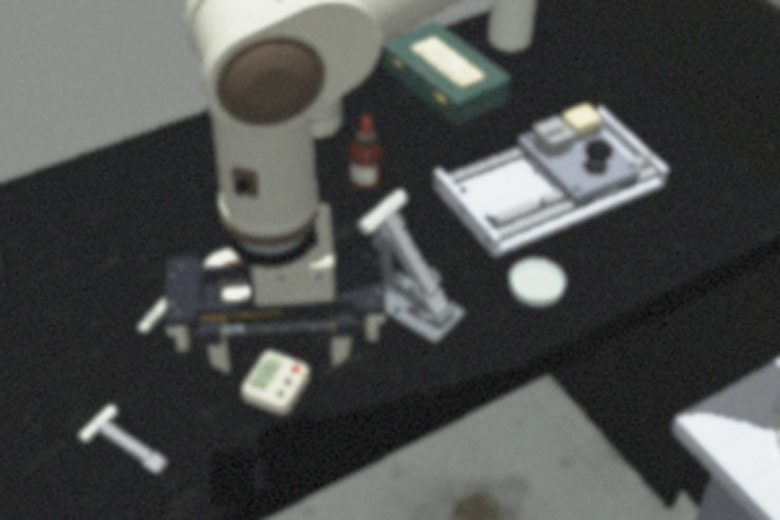

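View pics/t2.png

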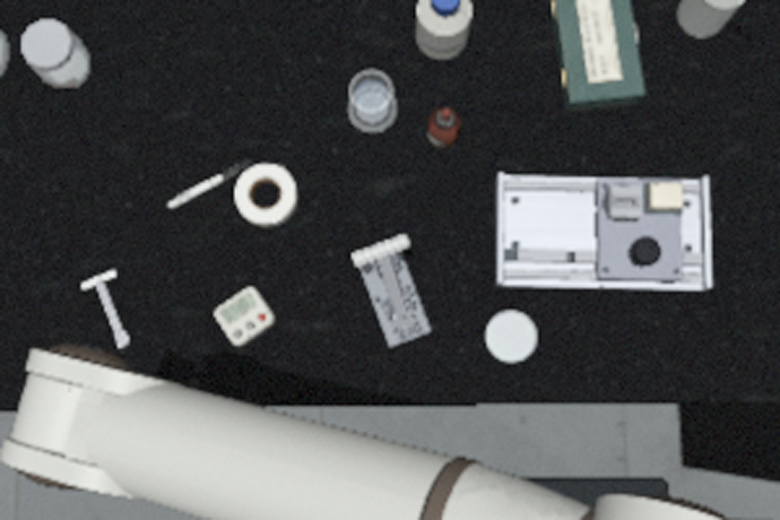

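Scene: stage at scene px (386,202), with knob at (400,188) and boss at (381,182). The key stands in the rest at scene (324,222), top (318,224). Things that could be taken for the key: the small T-key lying flat at scene (214,295), top (210,236), and the pen at top (250,192). I choose the large one in the rest.

```bash
python3 - <<'E'
from h import *
a,ca=cam("scene");b,cb=cam("top")
P=lambda x,y,cx,cy:(x/2.6+cx,y/2.6+cy)
S=lambda x,y:P(x,y,170,130)
T=lambda x,y:P(x,y,170,120)
for n,s,t in [("knob",(598,148),(645,250)),("bossTop",(553,128),(626,197)),("bar",(384,212),(381,250)),("dish",(538,281),(511,336)),("flask",(366,125),(446,115))]:
    X,e=tri((ca,S(*s)),(cb,T(*t)));print(n,X.round(4),np.round(e,1))
for n,t,z in [("bar L",(354,258),.12),("bar R",(409,243),.12),("restNear",(409,340),0),("rest foot lb",(388,346),0),("rest foot rb",(430,332),0),("st tl",(500,173),.034),("st tr",(710,177),.034),("st br",(712,290),.034),("st bl",(498,286),.034),("jar",(372,100),.04)]:
    print(n,atz(cb,T(*t),z).round(4))
E
```

```text
knob [0.4888 0.0079 0.0807] [2. 2.]
bossTop [0.5597 0.0266 0.0712] [2.1 2.1]
bar [0.4848 0.3431 0.1332] [2.1 2.1]
dish [0.3868 0.1742 0.0103] [2.1 2.1]
flask [0.665  0.2589 0.0988] [3. 3.]
bar L [0.4759 0.3751 0.12  ]
bar R [0.4939 0.3068 0.12  ]
restNear [0.3824 0.307  0.    ]
rest foot lb [0.3748 0.3349 0.    ]
rest foot rb [0.3927 0.2789 0.    ]
st tl [0.6003 0.183  0.034 ]
st tr [ 0.5914 -0.0959  0.034 ]
st br [ 0.4406 -0.0887  0.034 ]
st bl [0.4491 0.1901 0.034 ]
jar [0.7016 0.3526 0.04  ]
```

{"name": "arm_command", "arguments": {"targets": [{"slide": [20,-50,15],"turn": [0,0,0.086],"grip": 0},{"slide": [20,-50,15],"turn": [0,0,0.086],"grip": 0},{"slide": [20,-50,10],"turn": [0,0,0.086],"grip": 0},{"slide": [20,-50,0],"turn": [0,0,0.086],"grip": 0},{"slide": [15,-40,0],"turn": [0,0,0.086],"grip": 0},{"slide": [0,0,0],"turn": [0,0,0],"grip": 0}]}}

```text
time: 1.95
eef_pos: [0.3855, 0.3387, 0.3323]
ee_rot: [-179.9, 0.1, 177.9]
force: [-0.1, 0.7, -0.4]
grip_width: 0.0918
gripper_force: 0.0
```

```bash
python3 - <<'E'
from h import *
import pickle
a,c=cam("wrist");cv2.imwrite("pics/w1.png",a);pickle.dump(c,open("w1.pkl","wb"))
print(m.state()["eef_pos"],m.state()["ee_rot"],m.state()["joint_pos"].round(0),-c[1].T@c[2],c[1][2])
for n in ["stage","slot","key_shank","key_tip","key_bar","rest"]:
    print(n,[(np.round(r["at"],1).tolist(),round(r["confidence"],2)) for r in m.boxes_of(n,"wrist")])
E
```

```text
[0.38434719 0.34110244 0.33252843] [-1.79999850e+02  4.33298276e-02  1.78055406e+02] [-22.  12. -26. 106.   6.  64.  38.] [0.30289284 0.34083844 0.42444868] [ 0.30468618 -0.01229022 -0.9523735 ]
stage [([105.8, 238.9], 0.9)]
slot []
key_shank [([322.0, 253.8], 0.98), ([623.2, 185.6], 0.94)]
key_tip [([622.0, 188.2], 0.98), ([322.6, 254.7], 0.78), ([275.0, 358.7], 0.47)]
key_bar [([622.8, 187.1], 0.96), ([322.8, 253.2], 0.79)]
rest [([322.8, 207.0], 0.9)]
```

View pics/w1.png

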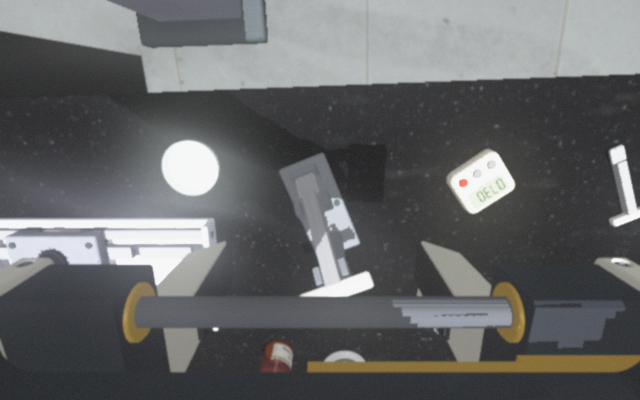

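Wrist view: key in its rest, shank running from (305,178) to (327,285), bar from (302,293) to (372,278). The small key is at (622,187). Move on for a second view, then the stage.

{"name": "arm_command", "arguments": {"targets": [{"slide": [45,-20,0],"turn": [0,0,0.0],"grip": 0},{"slide": [45,-20,0],"turn": [0,0,0],"grip": 0},{"slide": [0,0,0],"turn": [0,0,0],"grip": 0}]}}

```text
time: 2.68
eef_pos: [0.4769, 0.3002, 0.3315]
ee_rot: [-179.9, 0.0, 178.0]
force: [-0.3, 0.0, -1.1]
grip_width: 0.0913
gripper_force: 0.0
```

```bash
python3 - <<'E'
from h import *
import pickle
a,c=cam("wrist");cv2.imwrite("pics/w2.png",a);pickle.dump(c,open("w2.pkl","wb"))
for n in ["slot","key_shank","key_tip","key_bar"]:
    print(n,[(np.round(r["at"],1).tolist(),round(r["confidence"],2)) for r in m.boxes_of(n,"wrist")])
E
```

```text
slot [([92.7, 244.9], 0.65), ([74.4, 208.0], 0.58)]
key_shank [([361.3, 180.4], 0.66)]
key_tip [([361.9, 180.7], 0.9)]
key_bar [([363.7, 178.6], 0.87)]
```

{"name": "arm_command", "arguments": {"targets": [{"slide": [15,-50,0],"turn": [0,0,0.0],"grip": 0},{"slide": [15,-50,0],"turn": [0,0,0],"grip": 0},{"slide": [15,-50,0],"turn": [0,0,0.0],"grip": 0},{"slide": [15,-50,0],"turn": [0,0,0],"grip": 0},{"slide": [15,-50,0],"turn": [0,0,0.0],"grip": 0},{"slide": [15,-30,0],"turn": [0,0,0],"grip": 0},{"slide": [0,0,0],"turn": [0,0,0],"grip": 0}]}}

```text
time: 3.8
eef_pos: [0.5639, 0.02, 0.3323]
ee_rot: [-179.9, 0.0, 178.1]
force: [-0.2, 0.8, 0.8]
grip_width: 0.0915
gripper_force: 0.0
```

```bash
python3 - <<'E'
from h import *
import pickle
a,c=cam("wrist");cv2.imwrite("pics/w3.png",a);pickle.dump(c,open("w3.pkl","wb"))
print(m.state()["eef_pos"])
for n in ["slot","knob","stage"]:
    print(n,[(np.round(r["at"],1).tolist(),round(r["confidence"],2)) for r in m.boxes_of(n,"wrist")])
b=cv2.imread("pics/w2.png")
def cr(i,x,y,w,h,f): return cv2.resize(i[y:y+h,x:x+w],None,fx=f,fy=f,interpolation=cv2.INTER_CUBIC)
cv2.imwrite("pics/w23.png",cv2.vconcat([cr(b,180,0,400,300,1.0),cr(a,120,0,400,300,1.0)]) if 0 else cv2.hconcat([cr(b,220,20,200,300,2),cr(a,180,60,200,300,2)]))
E
```

```text
[0.5632714  0.02246318 0.33223792]
slot [([333.9, 162.1], 0.83)]
knob [([310.2, 98.3], 0.71), ([524.6, 242.2], 0.41), ([579.1, 243.1], 0.34)]
stage [([353.0, 122.7], 0.95)]
```

View pics/w23.png

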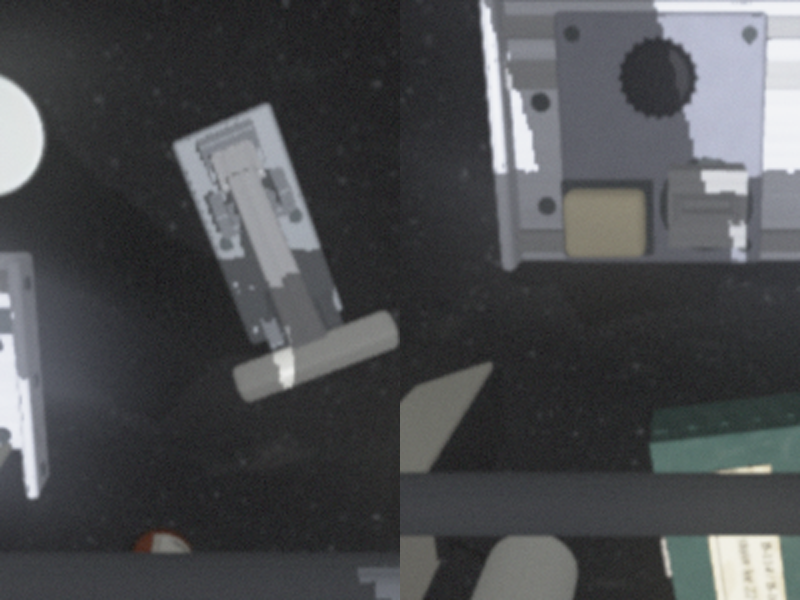

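w2 crop: bar from (242,384) to (394,329), shank at (265,215). w3 crop: knob centre (658,77), boss (705,205) with its slot roughly along y, wax block (605,222).

```bash
python3 - <<'E'
from h import *
import pickle
c1,c2,c3=[pickle.load(open(f"w{i}.pkl","rb")) for i in (1,2,3)]
ct=m.get_calibration("top");ct=(np.array(ct["intrinsics"]),np.array(ct["R"]),np.array(ct["t"]))
cs=m.get_calibration("scene");cs=(np.array(cs["intrinsics"]),np.array(cs["R"]),np.array(cs["t"]))
W2=lambda x,y:(x/2+220,y/2+20)
W3=lambda x,y:((x-400)/2+180,y/2+60)
T=lambda x,y:(x/2.6+170,y/2.6+120)
S=lambda x,y:(x/2.6+170,y/2.6+130)
pr=lambda n,r:print(n,r[0].round(4),np.round(r[1],1))
pr("bar",tri((c1,(337,286)),(c2,W2(318,357)),(ct,T(381,250)),(cs,S(384,212))))
pr("bar w",tri((c1,(337,286)),(c2,W2(318,357))))
for z in (.14,.15):
  a=atz(c2,W2(242,384),z);b=atz(c2,W2(394,329),z);print("bar ends",a,b,np.linalg.norm(a-b),np.degrees(np.arctan2(b[1]-a[1],b[0]-a[0]))-90)
pr("knob",tri((c3,W3(658,77)),(ct,T(645,250)),(cs,S(598,146))))
pr("boss",tri((c3,W3(707,207)),(ct,T(625,198)),(cs,S(553,128))))
print("knob z.084",atz(c3,W3(658,77),.084),"slot z.072",atz(c3,W3(705,208),.070))
print("carriage corners",[atz(c3,W3(*p),.044).round(4) for p in [(556,14),(765,14),(765,258)]])
print("rest foot",[atz(c2,W2(*p),.003).round(4) for p in [(174,146),(268,104)]])
print("stage left edge",[atz(c3,W3(*p),.034).round(4) for p in [(482,0),(510,265)]])
print("shank pts", [atz(c2,W2(*p),z).round(4) for p,z in [((262,215),.09),((240,160),.06)]])
E
```

```text
bar [0.4844 0.3451 0.1344] [3.  3.1 3.9 0.8]
bar w [0.4914 0.3483 0.1194] [1.2 1.2]
bar ends [0.49636721 0.31360744 0.14      ] [0.47411466 0.37781972 0.14      ] 0.06795875971344481 19.11358330416462
bar ends [0.49276983 0.31320497 0.15      ] [0.47130161 0.375154   0.15      ] 0.06556345868289962 19.113583304164635
knob [0.4892 0.0082 0.0837] [0.8 2.5 1.9]
boss [0.5561 0.0294 0.075 ] [1.7 2.1 2.5]
knob z.084 [0.49004205 0.00798136 0.084     ] slot z.072 [0.55592979 0.02860474 0.07      ]
carriage corners [array([ 0.4586, -0.0441,  0.044 ]), array([0.4621, 0.0622, 0.044 ]), array([0.5912, 0.0622, 0.044 ])]
rest foot [array([0.3991, 0.283 , 0.003 ]), array([0.3783, 0.3372, 0.003 ])]
stage left edge [array([ 0.4499, -0.0836,  0.034 ]), array([ 0.5934, -0.0849,  0.034 ])]
shank pts [array([0.4305, 0.3267, 0.09  ]), array([0.4063, 0.3182, 0.06  ])]
```

{"name": "arm_command", "arguments": {"targets": [{"slide": [-37,-7,-20],"turn": [0,0,0],"grip": 0},{"slide": [-37,-7,-20],"turn": [0,0,0],"grip": 0},{"slide": [0,0,-45],"turn": [0,0,0],"grip": 0},{"slide": [0,0,-45],"turn": [0,0,0],"grip": 0.1},{"slide": [0,0,-45],"turn": [0,0,0],"grip": 0.3},{"slide": [0,0,-34],"turn": [0,0,0],"grip": 0.4},{"slide": [0,0,0],"turn": [0,0,0],"grip": 0.6},{"slide": [0,0,0],"turn": [0,0,0],"grip": 1},{"slide": [0,0,0],"turn": [0,0,0],"grip": 1},{"slide": [0,0,0],"turn": [0,0,0],"grip": 1}], "squeeze": 45}}

```text
time: 5.25
eef_pos: [0.4907, 0.0087, 0.1249]
ee_rot: [180.0, 0.2, 178.3]
force: [-0.6, 0.6, 5.8]
grip_width: 0.0342
gripper_force: 45.0
```

{"name": "arm_command", "arguments": {"targets": [{"slide": [0,0,3],"turn": [0,0,0],"grip": 1},{"slide": [0,0,4],"turn": [0,0,0],"grip": 1},{"slide": [0,0,4],"turn": [0,0,0],"grip": 1},{"slide": [0,0,4],"turn": [0,0,0],"grip": 1},{"slide": [0,0,0],"turn": [0,0,0],"grip": 1},{"slide": [0,0,0],"turn": [0,0,0],"grip": 1}]}}

```text
time: 6.0
eef_pos: [0.4905, 0.0087, 0.138]
ee_rot: [180.0, 0.1, 178.3]
force: [6.3, 1.3, -12.5]
grip_width: 0.0342
gripper_force: 45.0
```

{"name": "arm_command", "arguments": {"targets": [{"slide": [0,2,0],"turn": [0,0,0],"grip": 1},{"slide": [0.1,3,0],"turn": [0,0,0],"grip": 1},{"slide": [0.1,4,0],"turn": [0,0,0],"grip": 1},{"slide": [0.1,4,0],"turn": [0,0,0],"grip": 1},{"slide": [0.1,4,0],"turn": [0,0,0],"grip": 1},{"slide": [0.1,3,0],"turn": [0,0,0],"grip": 1},{"slide": [0,0,0],"turn": [0,0,0],"grip": 1},{"slide": [0,0,-2],"turn": [0,0,0],"grip": 1},{"slide": [0,0,-2],"turn": [0,0,0],"grip": 1},{"slide": [0,0,0],"turn": [0,0,0],"grip": 1},{"slide": [0,0,0],"turn": [0,0,0],"grip": 1}]}}

```text
time: 7.38
eef_pos: [0.4912, 0.028, 0.134]
ee_rot: [180.0, 0.1, 178.3]
force: [6.9, 0.0, -11.4]
grip_width: 0.0338
gripper_force: 45.0
```

{"name": "arm_command", "arguments": {"targets": [{"slide": [0,0,0],"turn": [0,0,0],"grip": 0.55},{"slide": [0,0,0],"turn": [0,0,0],"grip": 0.55},{"slide": [0,0,-3],"turn": [0,0,0],"grip": 0.55},{"slide": [0,0,-3],"turn": [0,0,0],"grip": 0.55},{"slide": [0,1,0],"turn": [0,0,0],"grip": 0.55},{"slide": [0,1.5,0],"turn": [0,0,0],"grip": 0.55},{"slide": [0,1.5,0],"turn": [0,0,0],"grip": 0.55},{"slide": [0,1.5,0],"turn": [0,0,0],"grip": 0.55}]}}

```text
time: 8.38
eef_pos: [0.4898, 0.0318, 0.1282]
ee_rot: [-179.9, -0.0, 178.2]
force: [0.4, -8.2, -0.8]
grip_width: 0.0414
gripper_force: 3.9
```

{"name": "arm_command", "arguments": {"targets": [{"slide": [0.1,2,0],"turn": [0,0,0],"grip": 0.55},{"slide": [0,2,0],"turn": [0,0,0],"grip": 0.55},{"slide": [0.1,2,0],"turn": [0,0,0],"grip": 0.55},{"slide": [0,2,0],"turn": [0,0,0],"grip": 0.55},{"slide": [0,2,0],"turn": [0,0,0],"grip": 0.55}]}}

```text
time: 9.0
eef_pos: [0.4901, 0.0442, 0.1282]
ee_rot: [180.0, 0.0, 178.3]
force: [-0.2, -3.1, -2.2]
grip_width: 0.0414
gripper_force: 1.7
```

{"name": "arm_command", "arguments": {"targets": [{"slide": [0,1.5,0],"turn": [0,0,0],"grip": 0.55},{"slide": [0.1,1.5,0],"turn": [0,0,0],"grip": 0.55},{"slide": [0,1.5,0],"turn": [0,0,0],"grip": 0.55},{"slide": [0,1,0],"turn": [0,0,0],"grip": 0.55}]}}

```text
time: 9.5
eef_pos: [0.4903, 0.0502, 0.1284]
ee_rot: [180.0, 0.0, 178.3]
force: [0.9, -1.9, -0.2]
grip_width: 0.0415
gripper_force: 0.3
```

{"name": "arm_command", "arguments": {"targets": [{"slide": [0,1.5,0],"turn": [0,0,0],"grip": 0.55},{"slide": [0.1,1.5,0],"turn": [0,0,0],"grip": 0.55}]}}

```text
time: 9.75
eef_pos: [0.4903, 0.0528, 0.1283]
ee_rot: [180.0, 0.0, 178.3]
force: [-0.7, -0.8, 0.4]
grip_width: 0.0408
gripper_force: 0.6
```

{"name": "arm_command", "arguments": {"targets": [{"slide": [0,1.5,0],"turn": [0,0,0],"grip": 0.55},{"slide": [0.1,1.5,0],"turn": [0,0,0],"grip": 0.55}]}}

```text
time: 10.0
eef_pos: [0.4904, 0.0553, 0.1283]
ee_rot: [-180.0, -0.0, 178.3]
force: [0.5, -1.9, 1.1]
grip_width: 0.0415
gripper_force: 1.1
```

{"name": "arm_command", "arguments": {"targets": [{"slide": [0,1.5,0],"turn": [0,0,0],"grip": 0.55},{"slide": [0.1,1.5,0],"turn": [0,0,0],"grip": 0.55}]}}

```text
time: 10.25
eef_pos: [0.4905, 0.0573, 0.1283]
ee_rot: [-179.9, -0.0, 178.2]
force: [-0.1, -7.3, 2.7]
grip_width: 0.0412
gripper_force: 3.6
```

{"name": "arm_command", "arguments": {"targets": [{"slide": [0,1.5,0],"turn": [0,0,0],"grip": 0.55},{"slide": [0,1.5,0],"turn": [0,0,0],"grip": 0.55}]}}

```text
time: 10.5
eef_pos: [0.4906, 0.058, 0.1283]
ee_rot: [-179.8, -0.0, 178.1]
force: [-0.4, -12.8, 5.3]
grip_width: 0.0412
gripper_force: 6.4
```

{"name": "arm_command", "arguments": {"targets": [{"slide": [0,-2.5,0],"turn": [0,0,0],"grip": 0.5},{"slide": [0,0,0],"turn": [0,0,0],"grip": 0.3},{"slide": [0,0,0],"turn": [0,0,0],"grip": 0.1},{"slide": [0,0,0],"turn": [0,0,0],"grip": 0},{"slide": [20,0,45],"turn": [0,0,0],"grip": 0},{"slide": [25,0,50],"turn": [0,0,0],"grip": 0},{"slide": [20,0,50],"turn": [0,0,0],"grip": 0},{"slide": [0,0,0],"turn": [0,0,0],"grip": 0}]}}

```text
time: 11.5
eef_pos: [0.5594, 0.0597, 0.2779]
ee_rot: [179.9, 0.6, 178.3]
force: [-0.1, 0.3, 0.2]
grip_width: 0.0917
gripper_force: 0.0
```

```bash
python3 - <<'E'
from h import *
import pickle
a,c=cam("wrist");cv2.imwrite("pics/w4.png",a);pickle.dump(c,open("w4.pkl","wb"))
t,ct=cam("top");cv2.imwrite("pics/t4.png",t)
print(m.state()["eef_pos"])
d={}
for n in ["slot","knob"]:
    r=m.boxes_of(n,"wrist");d[n]=r[0]["at"] if r else None
    print(n,[(np.round(q["at"],1).tolist(),round(q["confidence"],2)) for q in r])
crop=a[0:240,180:500]
cv2.imwrite("pics/w4c.png",cv2.resize(crop,None,fx=2.5,fy=2.5,interpolation=cv2.INTER_CUBIC))
E
```

```text
[0.55534885 0.0592385  0.27327043]
slot []
knob [([313.8, 102.7], 0.73)]
```

View pics/w4c.png

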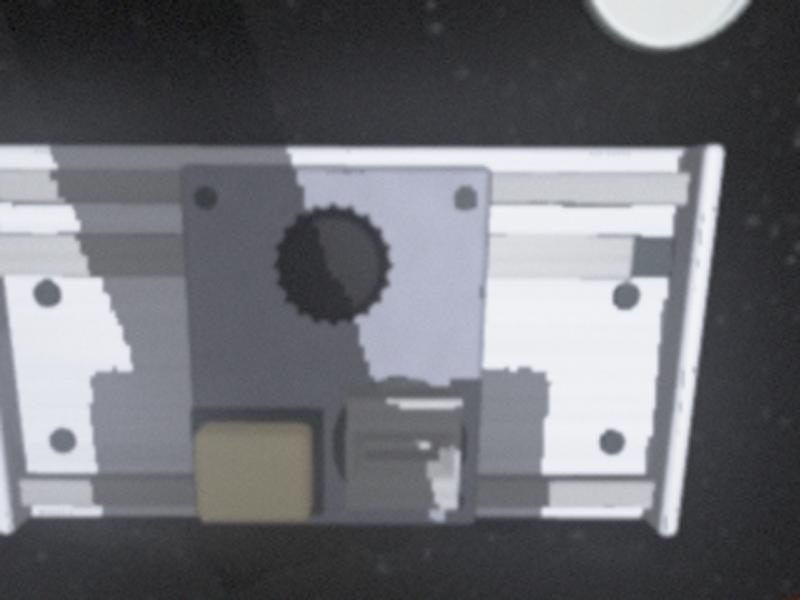

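```bash
python3 - <<'E'
from h import *
import pickle
c4,c3=pickle.load(open("w4.pkl","rb")),pickle.load(open("w3.pkl","rb"))
W=lambda x,y:(x/2.5+180,y/2.5)
W3=lambda x,y:((x-400)/2+180,y/2+60)
for n,p,z in [("knob",(333,264),.084),("carr tl",(181,168),.044),("carr tr",(490,168),.044),("slot",(405,455),.070),("boss tl",(347,405),.072),("boss tr",(462,405),.072),("boss bl",(349,511),.072),("boss br",(459,511),.072),("rail near l",(0,148),.034),("rail near r",(715,148),.034),("rail far l",(30,519),.034),("rail far r",(650,519),.034)]:
    print(n,atz(c4,W(*p),z).round(4))
# diameters
for c,f,p,e in [(c4,W,(278,264),(388,264)),(c3,W3,(621,77),(696,77))]:
  for z in (.084,.093): print(z,np.linalg.norm(atz(c,f(*p),z)-atz(c,f(*e),z)))
# fine: crop for slot
a=cv2.imread("pics/w4.png")[150:215,310:375]
cv2.imwrite("pics/slot.png",cv2.resize(a,(585,585),interpolation=cv2.INTER_CUBIC))
E
```

```text
knob [0.4915 0.0532 0.084 ]
carr tl [0.4598 0.0005 0.044 ]
carr tr [0.463 0.108 0.044]
slot [0.5584 0.0758 0.07  ]
boss tl [0.5394 0.0559 0.072 ]
boss tr [0.5406 0.0956 0.072 ]
boss bl [0.5781 0.0553 0.072 ]
boss br [0.5793 0.0948 0.072 ]
rail near l [ 0.4508 -0.0651  0.034 ]
rail near r [0.4583 0.1895 0.034 ]
rail far l [ 0.5906 -0.075   0.034 ]
rail far r [0.5983 0.1768 0.034 ]
0.084 0.03467869918765938
0.093 0.03358473754200216
0.084 0.03504844421556676
0.093 0.03412191037968738
```

View pics/slot.png

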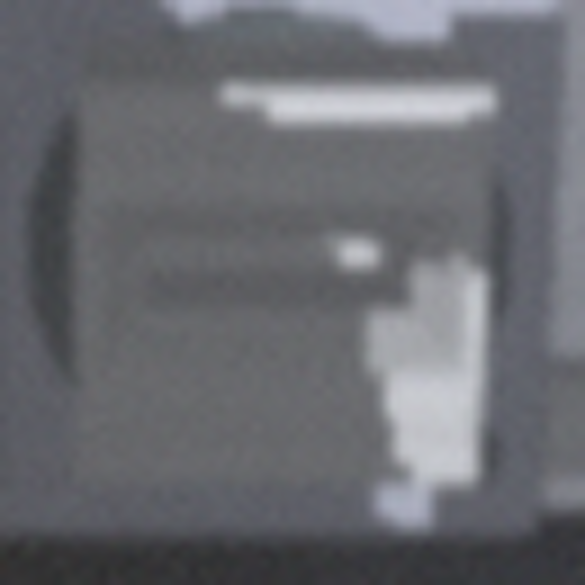

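Plunger home and carriage moved about 45.5 mm. The boss is at about (0.558, 0.076), with the slot about along the stage's y. Next I test whether the forward tilt needed for the upright key is reachable.

{"name": "arm_command", "arguments": {"targets": [{"slide": [-8,4,-5],"turn": [0,-0.187,0],"grip": 0},{"slide": [-8,4,-5],"turn": [0,-0.187,0],"grip": 0},{"slide": [-8,4,-5],"turn": [0,-0.187,0],"grip": 0},{"slide": [-8,4,-5],"turn": [0,-0.187,0],"grip": 0},{"slide": [0,0,-20],"turn": [0,0,0],"grip": 0},{"slide": [0,0,0],"turn": [0,0,0],"grip": 0}]}}

```text
time: 12.45
eef_pos: [0.5351, 0.0548, 0.2359]
ee_rot: [-177.8, 32.3, 177.7]
force: [-0.5, -0.5, -0.6]
grip_width: 0.0919
gripper_force: 0.0
```

```bash
python3 -c "
from h import *
s=m.state();print(s['joint_pos'].round(1),s['eef_pos'].round(4),s['ee_rot'].round(1))"
```

```text
[-10.6   8.9  -4.6 130.7  51.3  15.4  25.1] [0.5351 0.0548 0.2359] [-177.8   32.3  177.7]
```

{"name": "arm_command", "arguments": {"targets": [{"slide": [0,0,0],"turn": [0,-0.1,0],"grip": 0},{"slide": [0,0,0],"turn": [0,-0.1,0],"grip": 0},{"slide": [0,0,0],"turn": [0,0,0],"grip": 0}]}}

```text
time: 12.82
eef_pos: [0.5387, 0.0475, 0.2386]
ee_rot: [-176.7, 37.8, 177.5]
force: [-0.5, -0.1, -0.6]
grip_width: 0.0917
gripper_force: 0.0
```

```bash
python3 -c "
from h import *
s=m.state();print(s['joint_pos'].round(1),s['eef_pos'].round(4),s['ee_rot'].round(1))"
```

```text
[-17.5   8.6   1.9 133.8  81.5  14.2  -6.1] [0.5387 0.0475 0.2386] [-176.7   37.8  177.5]
```

{"name": "arm_command", "arguments": {"targets": [{"slide": [-10,10,15],"turn": [0,0.18,0],"grip": 0},{"slide": [-15,45,15],"turn": [0,0.18,0],"grip": 0},{"slide": [-15,50,10],"turn": [0,0.18,0],"grip": 0},{"slide": [-15,50,0],"turn": [0,0.06,0],"grip": 0},{"slide": [-10,50,0],"turn": [0,0,0.1],"grip": 0},{"slide": [0,40,0],"turn": [0,0,0.13],"grip": 0},{"slide": [0,35,0],"turn": [0,0,0.14],"grip": 0},{"slide": [0,0,0],"turn": [0,0,0],"grip": 0}]}}

```text
time: 13.82
eef_pos: [0.5062, 0.2667, 0.2636]
ee_rot: [-172.4, 21.3, -161.5]
force: [0.4, -1.1, -0.5]
grip_width: 0.0917
gripper_force: 0.0
```

```bash
cat > look.py <<'E'
from h import *
import pickle,sys
k=sys.argv[1]
a,c=cam("wrist");cv2.imwrite(f"pics/{k}.png",a);pickle.dump(c,open(k+".pkl","wb"))
s=m.state();print(s["eef_pos"],s["ee_rot"],s["joint_pos"].round(0))
for n in ["key_shank","key_bar"]:
    r=m.masks_of(n,"wrist")
    for i,q in enumerate(r):
        ys,xs=np.nonzero(q["mask"]); print(n,np.round(q["at"],1),round(q["confidence"],2),len(xs),xs.min(),xs.max(),ys.min(),ys.max())
E
python3 look.py w5
```

```text
[0.50654775 0.2644711  0.26332586] [-172.25845337   21.31389318 -161.6804958 ] [-25.  13. -15. 116.  31.  37.  46.]
key_shank [485.3 127.6] 0.95 8633 424 557 0 176
key_bar [488.8 125.7] 0.98 8579 424 557 0 175
```

{"name": "arm_command", "arguments": {"targets": [{"slide": [-25,-45,0],"turn": [0,0,0],"grip": 0},{"slide": [-25,-35,0],"turn": [0,0,0],"grip": 0},{"slide": [0,0,0],"turn": [0,0,0],"grip": 0}]}}

```text
time: 14.35
eef_pos: [0.4555, 0.179, 0.2627]
ee_rot: [-172.0, 21.3, -162.0]
force: [0.6, 0.4, 0.7]
grip_width: 0.0917
gripper_force: 0.0
```

```bash
python3 look.py w6; python3 - <<'E'
import cv2
a=cv2.imread("pics/w5.png");b=cv2.imread("pics/w6.png")
cv2.imwrite("pics/w56.png",cv2.hconcat([cv2.resize(i[0:300,x:x+200],None,fx=2,fy=2,interpolation=cv2.INTER_CUBIC) for i,x in ((a,220),(b,340))]))
E
```

```text
[0.4569395  0.18118669 0.26357594] [-172.08444728   21.44449149 -161.93006641] [-19.   5. -14. 127.  27.  33.  53.]
key_shank [556.4 183. ] 0.63 7797 510 627 69 264
key_bar [558.9 183.9] 0.96 8066 509 627 68 264
```

View pics/w56.png

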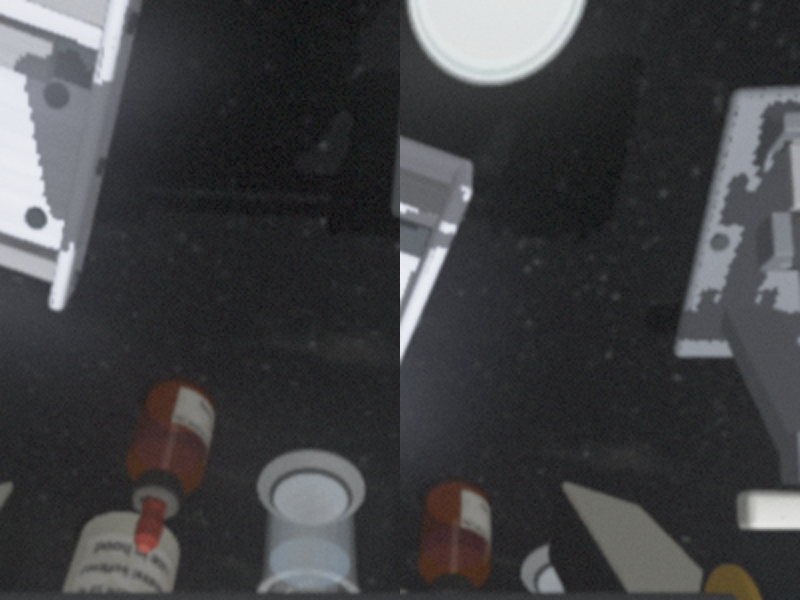

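Only the rest shows here: the untilt was incomplete (21° left), so I correct the orientation with a computed turn.

```bash
cat > goal.py <<'E'
from h import *
def Rdes(yawdeg,phi):  # tool z tilts phi forward along u(yaw); tool y = horizontal perp
    a=np.radians(yawdeg);p=np.radians(phi);u=np.array([np.cos(a),np.sin(a),0])
    z=np.sin(p)*u+np.array([0,0,-np.cos(p)]);y=np.array([-np.sin(a),np.cos(a),0]);return np.c_[np.cross(y,z),y,z]
def go(Rd,tcp):
    s=m.state();R=Ro.from_euler('xyz',s["ee_rot"],degrees=True).as_matrix()
    v=Ro.from_matrix(Rd@R.T).as_rotvec();d=1000*(np.array(tcp)-s["eef_pos"])
    print("slide",d.round(1),"turn",v.round(3),"joints",s["joint_pos"].round(0))
E
python3 -c "
from goal import *
go(Rdes(19.5,4),[.47,.34,.275])"
```

```text
slide [ 11.9 156.5  10.9] turn [0.028 0.333 0.053] joints [-19.   5. -14. 127.  27.  32.  53.]
```

{"name": "arm_command", "arguments": {"targets": [{"slide": [3,39,4],"turn": [0.007,0.083,0.013],"grip": 0},{"slide": [3,39,3],"turn": [0.007,0.083,0.013],"grip": 0},{"slide": [3,39,2],"turn": [0.007,0.083,0.013],"grip": 0},{"slide": [3,39,2],"turn": [0.007,0.084,0.014],"grip": 0},{"slide": [0,0,0],"turn": [0,0,0],"grip": 0}]}}

```text
time: 15.12
eef_pos: [0.4703, 0.3436, 0.2743]
ee_rot: [179.8, 3.9, -160.2]
force: [0.1, -0.1, 0.7]
grip_width: 0.0915
gripper_force: 0.0
```

```bash
python3 look.py w7; python3 -c "
from goal import *
go(Rdes(19.5,4),[.47,.34,.275])"
```

```text
[0.46985785 0.34124085 0.27380732] [ 179.97811401    3.89251098 -160.30689774] [-23.  20. -20. 103.  10.  55.  62.]
key_shank [316.1 196.6] 0.91 5015 268 369 76 230
key_shank [632.9 238.9] 0.84 672 622 639 198 264
key_bar [320.2 192.4] 0.95 5307 268 369 76 231
key_bar [632.2 241.6] 0.87 658 623 639 201 264
slide [0.7 1.2 1.3] turn [ 0.002 -0.002 -0.001] joints [-23.  20. -20. 103.  10.  55.  62.]
```

{"name": "arm_command", "arguments": {"targets": [{"slide": [-20,-25,0],"turn": [0,0,0],"grip": 0},{"slide": [-20,-25,0],"turn": [0,0,0],"grip": 0},{"slide": [0,0,0],"turn": [0,0,0],"grip": 0}]}}

```text
time: 15.65
eef_pos: [0.4282, 0.2863, 0.2743]
ee_rot: [-179.8, 3.9, -160.5]
force: [-0.9, 0.3, 0.0]
grip_width: 0.092
gripper_force: 0.0
```

```bash
python3 look.py w8; python3 - <<'E'
import cv2
a=cv2.imread("pics/w7.png");b=cv2.imread("pics/w8.png")
cv2.imwrite("pics/w78.png",cv2.hconcat([cv2.resize(i[0:300,x:x+200],None,fx=2,fy=2,interpolation=cv2.INTER_CUBIC) for i,x in ((a,220),(b,280))]))
E
```

```text
[0.42923012 0.28769798 0.27484378] [-179.87376046    3.9774823  -160.50280169] [-19.  14. -21. 112.   8.  52.  65.]
key_shank [364.9 246.8] 0.61 4580 326 419 140 296
key_bar [365.7 246.8] 0.97 4495 326 419 141 295
```

View pics/w78.png

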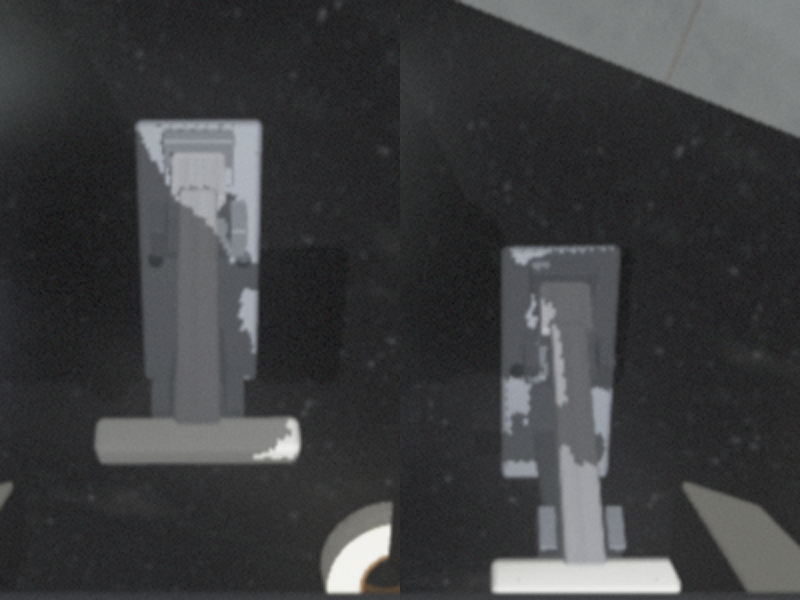

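w7 crop: bar from x 97 to 300 at y 418 to 463, level, so yaw 19.5° is right; the shank begins at (197,188) and ends at (198,421). w8 crop: shank from (572,328) to (586,562). Now fit the pose.

```bash
cat > fit.py <<'E'
from goal import *
import pickle
from scipy.optimize import least_squares
c7,c8=[pickle.load(open(f"w{i}.pkl","rb")) for i in (7,8)]
def axes(yaw,lean):
    a=np.radians(yaw);l=np.radians(lean);u=np.array([np.cos(a),np.sin(a),0]);y=np.array([-u[1],u[0],0])
    z=np.sin(l)*u+np.array([0,0,np.cos(l)]);return np.c_[np.cross(y,z),y,z]
def res(p,full=True):
    A=axes(p[3],p[4]);P=lambda *k:p[:3]+A@np.array(k)/1000
    r=[]
    for c,j,e,xl,xr,yb in ((c7,(318.5,94),(319,210.5),268.3,370,231),(c8,(366,164),(373,281),326,420,None)):
        r+=list(proj(c,P(-8,0,28))-j)+list(proj(c,P(-8,0,136))-e)
        q=np.array([proj(c,P(x,y,z)) for x in(-7,7) for y in(-36,36) for z in (136,150)])
        r+=[q[:,0].min()-xl,q[:,0].max()-xr]
        if yb: r+=[q[:,1].max()-yb]
    return np.array(r+[(p[4]-40)*2])
s=least_squares(res,[.40,.32,.02,19.5,40]);p=s.x
print(p.round(4),"res",s.fun.round(1));A=axes(p[3],p[4])
for d in (73,82,143): print(d,(p[:3]+A[:,2]*d/1000).round(4))
E
python3 fit.py
```

```text
[4.02000e-01 3.15500e-01 2.28000e-02 1.96781e+01 4.05249e+01] res [ 1.1  1.5  0.1 -1.9 -1.1  0.8  3.9 -1.3 -1.6 -0.6 -2.1 -0.2  1.1  1. ]
73 [0.4466 0.3315 0.0783]
82 [0.4521 0.3334 0.0851]
143 [0.4894 0.3468 0.1315]
```

```bash
python3 -c "
from goal import *
go(Rdes(19.6,5),[.4419,.3298,.1273])"
```

```text
slide [  12.    40.5 -147.7] turn [ 0.007 -0.016  0.001] joints [-19.  14. -21. 111.   8.  52.  65.]
```

{"name": "arm_command", "arguments": {"targets": [{"slide": [2,37.5,-8],"turn": [0.007,-0.016,0.001],"grip": 0},{"slide": [2.5,0.8,-35],"turn": [0,0,0],"grip": 0},{"slide": [2.5,0.8,-35],"turn": [0,0,0],"grip": 0},{"slide": [2.5,0.8,-35],"turn": [0,0,0],"grip": 0.1},{"slide": [2,0.6,-25],"turn": [0,0,0],"grip": 0.3},{"slide": [0.5,0,-9],"turn": [0,0,0],"grip": 0.3},{"slide": [0,0,0],"turn": [0,0,0],"grip": 0.6}]}}

```text
time: 16.68
eef_pos: [0.4414, 0.3301, 0.1272]
ee_rot: [180.0, 4.9, -160.3]
force: [0.2, 0.6, -0.6]
grip_width: 0.0584
gripper_force: 0.0
```

```bash
python3 -c "
from goal import *
go(Rdes(19.6,5),[.4419,.3298,.1273])"
```

```text
slide [ 0.5 -0.3  0.1] turn [ 0.    -0.002 -0.001] joints [-26.  29. -17. 114.  18.  35.  54.]
```

{"name": "arm_command", "arguments": {"targets": [{"slide": [0,0,0],"turn": [0,0,0],"grip": 0.75},{"slide": [0,0,0],"turn": [0,0,0],"grip": 1},{"slide": [0,0,0],"turn": [0,0,0],"grip": 1},{"slide": [0,0,0],"turn": [0,0,0],"grip": 1}], "squeeze": 40}}

```text
time: 17.18
eef_pos: [0.4416, 0.3298, 0.1279]
ee_rot: [180.0, 5.0, -160.4]
force: [0.0, 0.2, -0.2]
grip_width: 0.0185
gripper_force: 0.0
```

{"name": "arm_command", "arguments": {"targets": [{"slide": [0,0,0],"turn": [0,0,0],"grip": 1},{"slide": [0,0,0],"turn": [0,0,0],"grip": 1}]}}

```text
time: 17.42
eef_pos: [0.4415, 0.3298, 0.1278]
ee_rot: [180.0, 4.9, -160.4]
force: [-1.9, -1.4, 2.9]
grip_width: 0.0158
gripper_force: 40.0
```

{"name": "arm_command", "arguments": {"targets": [{"slide": [0,0,8],"turn": [0,0,0],"grip": 1},{"slide": [0,0,20],"turn": [0,0,0],"grip": 1},{"slide": [0,0,30],"turn": [0,0,0],"grip": 1},{"slide": [0,0,35],"turn": [0,0,0],"grip": 1},{"slide": [0,0,35],"turn": [0,0,0],"grip": 1},{"slide": [0,0,0],"turn": [0,0,0],"grip": 1}]}}

```text
time: 18.18
eef_pos: [0.4426, 0.3309, 0.2585]
ee_rot: [179.9, 5.2, -160.4]
force: [-0.5, 0.3, -2.1]
grip_width: 0.0156
gripper_force: 40.0
```

```bash
python3 look.py w9
```

```text
[0.44177013 0.32998278 0.25653222] [ 179.9601107     5.04511667 -160.37396546] [-23.  18. -21. 109.  11.  50.  60.]
key_shank [320.2 232.7] 0.95 7195 300 346 144 360
key_shank [320.  126.6] 0.7 5007 290 354 88 243
key_shank [ 79.6 153.5] 0.66 25899 0 183 49 256
key_shank [636.8 254.6] 0.39 83 634 639 243 263
key_bar [323.9 231. ] 0.79 7013 300 346 145 360
```

```bash
cat > chk.py <<'E'
from fit import *
R5=Rdes(19.6,5); Tk=lambda X:R5.T@(np.array(X)-np.array([.4415,.3298,.1278]))
tipT=Tk(p[:3]); AT=R5.T@A
if __name__=="__main__":
    print("tip in tool",tipT.round(4),"key z in tool",AT[:,2].round(3))
    im=cv2.imread("pics/w9.png");c9=pickle.load(open("w9.pkl","rb"))
    s=m.state();R=Ro.from_euler('xyz',s["ee_rot"],degrees=True).as_matrix();t=np.array(s["eef_pos"])
    for k in [(-2.5,-12,0),(-2.5,12,0),(-2.5,-12,28),(-2.5,12,28),(-8,-8,28),(-8,8,28),(2.5,0,0)]:
        print(k,proj(c9,R@(tipT+AT@np.array(k)/1000)+t).round(1))
    m.camera("wrist");r=[q for q in m.masks_of("key_tip","wrist") if abs(q["at"][0]-320)<40]
    for q in r:
        M=q["mask"];ys=np.nonzero(M.any(1))[0];print(q["at"],[(int(y),int(np.nonzero(M[y])[0].min()),int(np.nonzero(M[y])[0].max())) for y in range(ys.min(),ys.min()+75,6) if M[y].any()])
E
python3 chk.py
```

```text
[4.02000e-01 3.15500e-01 2.28000e-02 1.96781e+01 4.05249e+01] res [ 1.1  1.5  0.1 -1.9 -1.1  0.8  3.9 -1.3 -1.6 -0.6 -2.1 -0.2  1.1  1. ]
73 [0.4466 0.3315 0.0783]
82 [0.4521 0.3334 0.0851]
143 [0.4894 0.3468 0.1315]
tip in tool [ 0.051  -0.0002  0.1009] key z in tool [-0.714  0.001 -0.701]
(-2.5, -12, 0) [300.4 138.8]
(-2.5, 12, 0) [343.7 138.7]
(-2.5, -12, 28) [299. 183.]
(-2.5, 12, 28) [345.3 182.9]
(-8, -8, 28) [306.2 177.7]
(-8, 8, 28) [338.  177.6]
(2.5, 0, 0) [322.1 144. ]
[324.1, 236.6] [(145, 316, 340), (151, 302, 345), (157, 302, 344), (163, 302, 344), (169, 302, 345), (175, 302, 346), (181, 301, 346), (187, 301, 346), (193, 307, 339), (199, 308, 338), (205, 308, 339), (211, 308, 340), (217, 308, 340)]
```

```bash
cat > ins.py <<'E'
from goal import *
import sys
tipT=np.array([.0478,.0007,.0977])
def tcp(tip,yaw,phi): R=Rdes(yaw,phi);return R,np.array(tip)-R@tipT
def tipnow():
    s=m.state();R=Ro.from_euler('xyz',s["ee_rot"],degrees=True).as_matrix();kz=R@np.array([-.714,.001,-.701]);kz[2]=kz[2]
    print("tip",(R@tipT+s["eef_pos"]).round(4),"key z",(R@np.array([-.714,.001,-.701])).round(3),"F",s["force"].round(1))
if __name__=="__main__":
    a=list(map(float,sys.argv[1:]));R,t=tcp(a[:3],a[3],a[4]);print(t.round(4));go(R,t);tipnow()
E
python3 ins.py .558 .076 .090 -1.8 28
```

```text
[0.5543 0.0754 0.1987]
slide [ 113.7 -253.6  -55.1] turn [ 0.064 -0.403 -0.369] joints [-23.  18. -21. 109.  11.  50.  60.]
tip [0.4031 0.3163 0.1525] key z [0.615 0.221 0.758] F [-0.6  0.2 -2.5]
```

{"name": "arm_command", "arguments": {"targets": [{"slide": [14,-32,0],"turn": [0.008,-0.05,-0.046],"grip": 1},{"slide": [14,-32,0],"turn": [0.008,-0.05,-0.046],"grip": 1},{"slide": [14,-32,0],"turn": [0.008,-0.05,-0.046],"grip": 1},{"slide": [14,-32,0],"turn": [0.008,-0.05,-0.046],"grip": 1},{"slide": [14,-32,0],"turn": [0.008,-0.05,-0.046],"grip": 1},{"slide": [14,-32,0],"turn": [0.008,-0.05,-0.046],"grip": 1},{"slide": [14,-32,0],"turn": [0.008,-0.05,-0.046],"grip": 1},{"slide": [15,-30,0],"turn": [0.008,-0.05,-0.046],"grip": 1},{"slide": [0,0,0],"turn": [0,0,0],"grip": 1}]}}

```text
time: 19.55
eef_pos: [0.5535, 0.0727, 0.2536]
ee_rot: [-180.0, 27.8, 178.0]
force: [-0.2, 0.0, -0.3]
grip_width: 0.0159
gripper_force: 40.0
```

```bash
python3 ins.py .558 .076 .090 -1.8 28
```

```text
[0.5543 0.0754 0.1987]
slide [  0.8   2.7 -54.9] turn [ 0.001 -0.003  0.003] joints [ -9.  10.  -5. 125.  25.  21.  53.]
tip [0.5568 0.0732 0.1449] key z [ 0.305 -0.009  0.953] F [-0.2  0.  -0.3]
```

{"name": "arm_command", "arguments": {"targets": [{"slide": [0.5,1,-15],"turn": [0,0,0],"grip": 1},{"slide": [0.3,1,-15],"turn": [0,0,0],"grip": 1},{"slide": [0,0.7,-13],"turn": [0,0,0],"grip": 1},{"slide": [0,0,0],"turn": [0,0,0],"grip": 1}]}}

```text
time: 20.05
eef_pos: [0.5538, 0.0793, 0.2105]
ee_rot: [-180.0, 27.8, 178.4]
force: [-0.4, 0.5, -1.7]
grip_width: 0.0157
gripper_force: 40.0
```

```bash
python3 ins.py .558 .076 .090 -1.8 28; python3 look.py w10; python3 - <<'E'
import cv2
a=cv2.imread("pics/w10.png")[130:400,220:440]
cv2.imwrite("pics/w10c.png",cv2.resize(a,None,fx=2.2,fy=2.2,interpolation=cv2.INTER_CUBIC))
E
```

```text
[0.5543 0.0754 0.1987]
slide [  0.5  -3.8 -11.8] turn [ 0.    -0.004 -0.003] joints [-14.  14.  -1. 126.  32.  15.  44.]
tip [0.557  0.0799 0.1018] key z [ 0.305 -0.007  0.953] F [-0.4  0.5 -1.7]
[0.55440651 0.07927999 0.21141407] [179.97390292  27.84821913 178.37325758] [-14.  14.  -1. 126.  32.  15.  44.]
key_shank [322.3 233.2] 0.68 7195 300 346 144 361
key_bar [322.4 233.4] 0.79 7050 300 346 145 360
```

View pics/w10c.png

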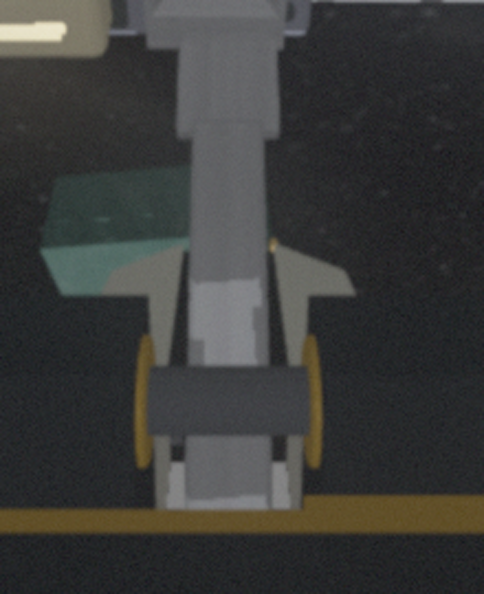

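Blade is about 4 mm left of the boss centre, which agrees with the computed tip (0.080 against 0.076). I increase the tilt slowly with the tip held above the boss.

```bash
python3 ins.py .557 .078 .105 -1.8 40
```

```text
[0.5308 0.0781 0.2106]
slide [-24.5  -0.9  -2.1] turn [-0.008 -0.209 -0.003] joints [-14.  14.  -1. 126.  32.  15.  44.]
tip [0.559  0.0798 0.1039] key z [ 0.301 -0.009  0.954] F [ 0.3  1.  -2.3]
```

{"name": "arm_command", "arguments": {"targets": [{"slide": [-3,0,0],"turn": [-0.001,-0.026,0],"grip": 1},{"slide": [-3,0,0],"turn": [-0.001,-0.026,0],"grip": 1},{"slide": [-3,0,0],"turn": [-0.001,-0.026,0],"grip": 1},{"slide": [-3,0,0],"turn": [-0.001,-0.026,0],"grip": 1},{"slide": [-3,0,0],"turn": [-0.001,-0.026,0],"grip": 1},{"slide": [-3,0,0],"turn": [-0.001,-0.026,0],"grip": 1},{"slide": [-3,0,0],"turn": [-0.001,-0.026,0],"grip": 1},{"slide": [-3,0,0],"turn": [-0.001,-0.026,0],"grip": 1},{"slide": [0,0,0],"turn": [0,0,0],"grip": 1}]}}

```text
time: 21.32
eef_pos: [0.531, 0.0787, 0.2127]
ee_rot: [-180.0, 39.9, 178.4]
force: [-0.5, -0.7, -1.8]
grip_width: 0.0155
gripper_force: 40.0
```

```bash
python3 ins.py .557 .078 .105 -1.8 40
```

```text
[0.5308 0.0781 0.2106]
slide [-0.2 -0.5 -2.2] turn [ 0.    -0.001 -0.002] joints [-12.  12.  -7. 137. 115.  15. -40.]
tip [0.557  0.0785 0.1071] key z [ 0.098 -0.001  0.996] F [-0.5 -0.7 -1.8]
```

{"name": "arm_command", "arguments": {"targets": [{"slide": [0.2,-0.5,-5],"turn": [0,0,0],"grip": 1},{"slide": [0.2,-0.5,-5],"turn": [0,0,0],"grip": 1},{"slide": [0.2,-0.5,-5],"turn": [0,0,0],"grip": 1},{"slide": [0.2,-0.5,-5],"turn": [0,0,0],"grip": 1},{"slide": [0.2,-0.5,-5],"turn": [0,0,0],"grip": 1},{"slide": [0,0,-4],"turn": [0,0,0],"grip": 1},{"slide": [0,0,0],"turn": [0,0,0],"grip": 1}]}}

```text
time: 22.2
eef_pos: [0.532, 0.0759, 0.183]
ee_rot: [-179.9, 39.9, 178.3]
force: [-0.4, -0.7, -2.3]
grip_width: 0.0155
gripper_force: 40.0
```

```bash
python3 ins.py .558 .076 .075 -1.8 40
```

```text
[0.5318 0.0761 0.1806]
slide [-0.2  0.3 -2.4] turn [ 0.001 -0.002 -0.001] joints [ -7.  16. -12. 137. 127.  19. -52.]
tip [0.558  0.0757 0.0774] key z [ 0.099 -0.001  0.996] F [-0.4 -0.7 -2.3]
```

{"name": "arm_command", "arguments": {"targets": [{"slide": [-2.4,0,0],"turn": [-0.001,-0.022,0],"grip": 1},{"slide": [-2.4,0,-0.5],"turn": [-0.001,-0.022,0],"grip": 1},{"slide": [-2.4,0,-0.5],"turn": [-0.001,-0.022,0],"grip": 1},{"slide": [-2.4,0,-0.5],"turn": [-0.001,-0.022,0],"grip": 1},{"slide": [0,0,0],"turn": [0,0,0],"grip": 1}]}}

```text
time: 22.82
eef_pos: [0.5264, 0.0767, 0.173]
ee_rot: [-179.4, 43.2, 178.9]
force: [0.9, 0.3, -1.5]
grip_width: 0.016
gripper_force: 40.0
```

```bash
python3 ins.py .558 .076 .062 -1.8 45
```

```text
[0.5227 0.0764 0.1649]
slide [-3.7 -0.3 -8.2] turn [ 0.007 -0.031 -0.004] joints [ 25.  26. -49. 139. 124.  37. -43.]
tip [0.5585 0.0757 0.0691] key z [0.04  0.008 1.   ] F [ 0.9  0.3 -1.5]
```

{"name": "arm_command", "arguments": {"targets": [{"slide": [0,0,-2],"turn": [0,0,0],"grip": 1},{"slide": [0,0,-2],"turn": [0,0,0],"grip": 1},{"slide": [0,0,-2],"turn": [0,0,0],"grip": 1},{"slide": [0,0,0],"turn": [0,0,0],"grip": 1}]}}

```text
time: 23.32
eef_pos: [0.5263, 0.0786, 0.1672]
ee_rot: [-178.9, 43.3, 179.5]
force: [2.6, 0.4, -2.3]
grip_width: 0.0156
gripper_force: 40.0
```

```bash
python3 ins.py .558 .076 .055 -1.8 45
```

```text
[0.5227 0.0764 0.1579]
slide [-3.6 -2.2 -9.3] turn [ 0.013 -0.03  -0.01 ] joints [ 27.  29. -52. 139. 124.  40. -41.]
tip [0.5585 0.0772 0.0633] key z [0.039 0.014 1.   ] F [ 2.6  0.4 -2.3]
```

{"name": "arm_command", "arguments": {"targets": [{"slide": [0,-0.7,-2],"turn": [0.004,0,-0.003],"grip": 1},{"slide": [0,-0.7,-2],"turn": [0.004,0,-0.003],"grip": 1},{"slide": [0,0,-2],"turn": [0.004,0,-0.003],"grip": 1},{"slide": [0,0,0],"turn": [0,0,0],"grip": 1}]}}

```text
time: 23.82
eef_pos: [0.5262, 0.0767, 0.161]
ee_rot: [-180.0, 43.3, 178.2]
force: [3.3, 0.0, -2.7]
grip_width: 0.0156
gripper_force: 40.0
```

```bash
python3 ins.py .558 .076 .050 -1.8 45
```

```text
[0.5227 0.0764 0.1529]
slide [-3.5 -0.3 -8.1] turn [-0.001 -0.03   0.   ] joints [ 33.  34. -59. 139. 124.  45. -38.]
tip [0.5583 0.0764 0.0571] key z [ 0.04 -0.    1.  ] F [ 3.3  0.  -2.7]
```

{"name": "arm_command", "arguments": {"targets": [{"slide": [0,0,-2],"turn": [0,0,0],"grip": 1},{"slide": [0,0,-2],"turn": [0,0,0],"grip": 1},{"slide": [0,0,-1.5],"turn": [0,0,0],"grip": 1},{"slide": [0,0,0],"turn": [0,0,0],"grip": 1}]}}

```text
time: 24.32
eef_pos: [0.5274, 0.0769, 0.1577]
ee_rot: [-179.8, 43.6, 178.4]
force: [-4.2, -2.1, 17.8]
grip_width: 0.0157
gripper_force: 40.0
```

```bash
python3 ins.py .558 .076 .050 -1.8 45
```

```text
[0.5227 0.0764 0.1529]
slide [-4.6 -0.5 -4.8] turn [ 0.002 -0.024 -0.001] joints [ 36.  38. -63. 139. 124.  49. -35.]
tip [0.5601 0.0764 0.0539] key z [0.034 0.002 1.   ] F [-4.2 -2.1 17.8]
```

{"name": "arm_command", "arguments": {"targets": [{"slide": [0,0,1],"turn": [0,0,0],"grip": 1},{"slide": [0,0,0],"turn": [0,0,0],"grip": 0.8},{"slide": [0,0,0],"turn": [0,0,0],"grip": 0.6},{"slide": [0,0,0],"turn": [0,0,0],"grip": 0.4},{"slide": [0,0,0],"turn": [0,0,0],"grip": 0.2},{"slide": [0,0,0],"turn": [0,0,0],"grip": 0},{"slide": [0,0,0],"turn": [0,0,0],"grip": 0}], "squeeze": 5}}

```text
time: 25.2
eef_pos: [0.526, 0.0766, 0.1567]
ee_rot: [-179.9, 43.3, 178.3]
force: [0.1, 0.6, 0.6]
grip_width: 0.0638
gripper_force: 0.0
```

```bash
python3 - <<'E'
from h import *
a,c=cam("wrist");s,cs=cam("scene");cv2.imwrite("pics/w11.png",a);cv2.imwrite("pics/s11.png",s)
f=lambda i,x,y,w,h,k:cv2.resize(i[y:y+h,x:x+w],None,fx=k,fy=k,interpolation=cv2.INTER_CUBIC)
cv2.imwrite("pics/v11.png",cv2.hconcat([f(a,200,0,240,400,1.5),f(s,330,110,140,200,3)]))
E
```

```text
(no output)
```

View pics/v11.png

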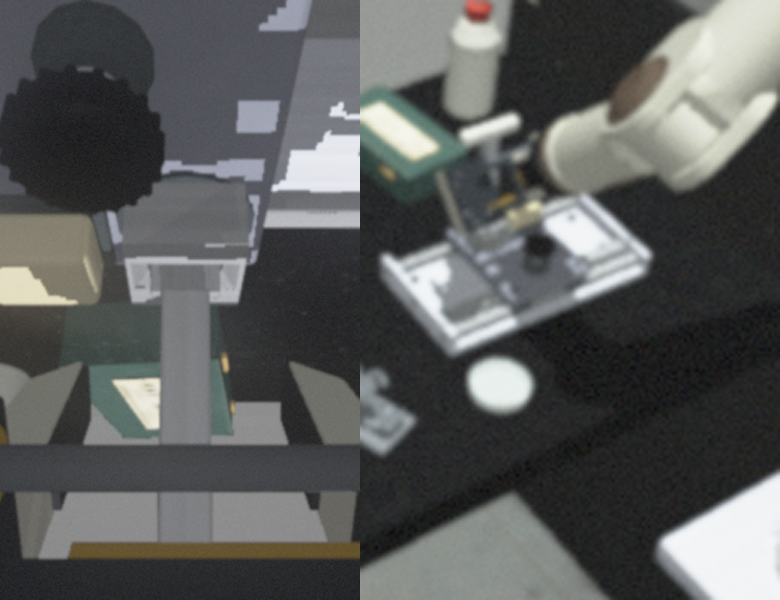

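Key stands upright and seated in the slot (wrist crop: blade hidden in the boss, shank at (186,400)). Retreat and untilt.

{"name": "arm_command", "arguments": {"targets": [{"slide": [0,0,0],"turn": [0,0,0],"grip": 0},{"slide": [-7,0,7],"turn": [0,0,0],"grip": 0},{"slide": [-14,0,15],"turn": [0,0,0],"grip": 0},{"slide": [-20,0,20],"turn": [0,0,0],"grip": 0},{"slide": [-25,0,25],"turn": [0,0,0],"grip": 0},{"slide": [-10,0,30],"turn": [0,0.05,0],"grip": 0},{"slide": [0,0,30],"turn": [0,0.1,0],"grip": 0},{"slide": [0,0,25],"turn": [0,0.1,0],"grip": 0},{"slide": [0,0,0],"turn": [0,0,0],"grip": 0}]}}

```text
time: 26.42
eef_pos: [0.4822, 0.0714, 0.2723]
ee_rot: [-176.2, 31.4, 179.3]
force: [1.0, -0.3, 0.5]
grip_width: 0.092
gripper_force: 0.0
```

```bash
python3 -c "
from goal import *
go(Rdes(-1.8,0),[.558,.076,.30]);print(m.state()['eef_pos'])"
```

```text
slide [75.8  4.6 27.7] turn [ 0.076  0.547 -0.001] joints [ 63.  13. -88. 132.  60.  33.  18.]
[0.48215153 0.07136341 0.27228873]
```

{"name": "arm_command", "arguments": {"targets": [{"slide": [5,0,8],"turn": [0.01,0.1,0],"grip": 0},{"slide": [10,0,8],"turn": [0.01,0.11,0],"grip": 0},{"slide": [10,0,8],"turn": [0.02,0.11,0],"grip": 0},{"slide": [15,0,5],"turn": [0.02,0.11,0],"grip": 0},{"slide": [15,2,0],"turn": [0.01,0.1,0],"grip": 0},{"slide": [0,0,0],"turn": [0,0,0],"grip": 0}]}}

```text
time: 27.18
eef_pos: [0.5375, 0.0733, 0.2972]
ee_rot: [-179.9, 0.7, 178.3]
force: [-0.4, 1.4, 0.4]
grip_width: 0.0921
gripper_force: 0.0
```

```bash
python3 -c "
from goal import *
print(m.state()['joint_pos']);go(Rdes(-1.8,0),[.558,.076,.31]);print(m.state()['eef_pos'],m.state()['ee_rot'])
m.camera('wrist')
for n in ['key_bar']:
  print([(q['at'],q['confidence']) for q in m.boxes_of(n,'wrist')])"
```

```text
[ 44.52606408  36.14894608 -76.48233925 103.63630607  37.92851283
  70.67622504  45.30193558]
slide [20.5  2.7 12.8] turn [ 0.003  0.012 -0.002] joints [ 45.  36. -76. 104.  38.  71.  45.]
[0.53747254 0.073275   0.29723723] [-179.87207014    0.68300007  178.28691712]
[([329.0, 275.0], 0.7)]
```

```bash
python3 - <<'E'
from h import *
a,c=cam("wrist")
for q in m.masks_of("key_bar","wrist")[:2]:
    M=q["mask"].astype(np.uint8);ys,xs=np.nonzero(M);print(q["confidence"],xs.min(),xs.max(),ys.min(),ys.max(),cv2.minAreaRect(np.c_[xs,ys].astype(np.float32)))
    print([(int(y),int(np.nonzero(M[y])[0].min()),int(np.nonzero(M[y])[0].max())) for y in range(ys.min(),ys.max()+1,5) if M[y].any()])
    for p in [(xs.min(),(ys.min()+ys.max())/2),(xs.max(),(ys.min()+ys.max())/2)]: print(atz(c,p,.2).round(4))
    for y in (ys.min(),ys.max()): print(y,atz(c,(xs.mean(),y),.2).round(4))
t,ct=cam("top")
for q in m.masks_of("key_bar","top")[:3]:
    ys,xs=np.nonzero(q["mask"]);print("top",q["at"],q["confidence"],atz(ct,q["at"],.195).round(4),xs.min(),xs.max(),ys.min(),ys.max())
print(proj(c,[.558,.076,.2]))
E
```

```text
0.89 270 383 195 296 ((326.5, 245.5), (101.0, 113.0), 90.0)
[(195, 317, 324), (200, 315, 337), (205, 316, 337), (210, 319, 336), (215, 317, 335), (220, 317, 335), (225, 317, 336), (230, 318, 336), (235, 318, 336), (240, 317, 336), (245, 316, 337), (250, 316, 337), (255, 316, 337), (260, 315, 337), (265, 315, 338), (270, 315, 338), (275, 273, 379), (280, 271, 381), (285, 270, 382), (290, 270, 382), (295, 271, 380)]
[0.5421 0.0411 0.2   ]
[0.5438 0.1084 0.2   ]
195 [0.5114 0.0753 0.2   ]
296 [0.5778 0.0737 0.2   ]
top [211.8, 239.9] 0.66 [0.4057 0.6571 0.195 ] 203 218 226 251
[329.10970992 267.83056375]
```

{"name": "arm_command", "arguments": {"targets": [{"slide": [0,0,10],"turn": [0,0,0.15],"grip": 0},{"slide": [2,0,5],"turn": [0,0,0.175],"grip": 0},{"slide": [2,0,0],"turn": [0,0,0.175],"grip": 0},{"slide": [2,0,0],"turn": [0,0,0.175],"grip": 0},{"slide": [2,0,0],"turn": [0,0,0.175],"grip": 0},{"slide": [2,0,0],"turn": [0,0,0.175],"grip": 0},{"slide": [2,0,0],"turn": [0,0,0.175],"grip": 0},{"slide": [2,0,0],"turn": [0,0,0.175],"grip": 0},{"slide": [2,0,0],"turn": [0,0,0.175],"grip": 0},{"slide": [2,0,0],"turn": [0,0,0],"grip": 0},{"slide": [0,0,0],"turn": [0,0,0],"grip": 0}]}}

```text
time: 28.85
eef_pos: [0.5538, 0.0737, 0.315]
ee_rot: [-179.9, 0.7, -92.9]
force: [0.4, 0.9, 1.4]
grip_width: 0.0919
gripper_force: 0.0
```

```bash
python3 -c "
from goal import *
print(m.state()['joint_pos'].round(1));go(Rdes(88.2,0),[.558,.076,.31]);print(m.state()['eef_pos'],m.state()['ee_rot'])"
```

```text
[ 46.1  45.8 -86.4 100.   46.1  79.9 128.5]
slide [ 4.2  2.3 -5. ] turn [-0.012  0.003  0.02 ] joints [ 46.  46. -86. 100.  46.  80. 129.]
[0.55381584 0.07370417 0.31496199] [-179.8691151     0.69293816  -92.94097061]
```

{"name": "arm_command", "arguments": {"targets": [{"slide": [4,1,-20],"turn": [-0.006,0.002,0.01],"grip": 0},{"slide": [4,1,-24],"turn": [-0.006,0.001,0.01],"grip": 0},{"slide": [0,0,-20],"turn": [0,0,0],"grip": 0.2},{"slide": [0,0,0],"turn": [0,0,0],"grip": 0.5},{"slide": [0,0,0],"turn": [0,0,0],"grip": 0.7},{"slide": [0,0,0],"turn": [0,0,0],"grip": 0.75},{"slide": [0,0,0],"turn": [0,0,0],"grip": 0.8},{"slide": [0,0,0],"turn": [0,0,0],"grip": 1},{"slide": [0,0,0],"turn": [0,0,0],"grip": 1}], "squeeze": 15}}

```text
time: 29.98
eef_pos: [0.562, 0.0759, 0.2509]
ee_rot: [180.0, 0.0, -91.6]
force: [1.0, -0.4, 0.7]
grip_width: 0.0266
gripper_force: 0.1
```

```bash
python3 -c "
from goal import *
print(m.state());go(Rdes(88.2,0),[.562,.076,.251])"
```

```text
{'time': 29.975, 'joint_pos': array([ 42.90993927,  49.4446046 , -81.4421131 , 102.32524287,
        50.81109065,  75.5555016 , 127.32854306]), 'dq': array([-0.03004196,  0.04855735,  0.0433877 ,  0.14718037, -0.06261707,
        0.0757298 ,  0.00559929]), 'tau': array([-8.70271702e-03, -4.73325169e+01, -2.30219525e+01, -1.92110234e+01,
        5.06225985e-02,  6.96663279e-02,  2.77488389e-04]), 'eef_pos': array([0.56200176, 0.07592694, 0.25093859]), 'ee_rot': array([ 1.79955713e+02,  4.84874824e-02, -9.15918259e+01]), 'force': array([ 0.99564024, -0.44385087,  0.6576966 ]), 'ft_torque': array([ 0.02689798,  0.07611391, -0.03631138]), 'gripper_force': 0.05531681578759162, 'grip_width': 0.026572322671444538}
slide [-0.   0.1  0.1] turn [-0.001 -0.001 -0.004] joints [ 43.  49. -81. 102.  51.  76. 127.]
```

{"name": "arm_command", "arguments": {"targets": [{"slide": [0,0,0],"turn": [0,0,0],"grip": 1},{"slide": [0,0,0],"turn": [0,0,0],"grip": 1},{"slide": [0,0,0],"turn": [0,0,0],"grip": 1}], "squeeze": 25}}

```text
time: 30.35
eef_pos: [0.5619, 0.076, 0.2508]
ee_rot: [179.9, 0.1, -91.6]
force: [1.0, 0.9, 0.9]
grip_width: 0.0153
gripper_force: 25.0
```

{"name": "arm_command", "arguments": {"targets": [{"slide": [-1,0,0],"turn": [0,0,-0.06],"grip": 1},{"slide": [-1,0,0],"turn": [0,0,-0.1],"grip": 1},{"slide": [0,0,0],"turn": [0,0,-0.12],"grip": 1},{"slide": [0,0,0],"turn": [0,0,-0.12],"grip": 1},{"slide": [0,0,0],"turn": [0,0,-0.12],"grip": 1},{"slide": [0,0,0],"turn": [0,0,-0.12],"grip": 1}], "squeeze": 35}}

```text
time: 31.1
eef_pos: [0.5602, 0.0755, 0.2508]
ee_rot: [-180.0, 0.0, -128.5]
force: [0.3, -1.8, -0.3]
grip_width: 0.0152
gripper_force: 34.9
```

```bash
python3 -c "
from goal import *
s=m.state();print(s['joint_pos'].round(1),s['force'],s['ft_torque'],s['eef_pos'],s['ee_rot'])"
```

```text
[ 41.2  43.5 -75.  102.7  44.8  70.5  94.7] [ 0.31691823 -1.75493713 -0.27518522] [-0.26306842 -0.25127987  0.13953981] [0.56022444 0.07550558 0.25083888] [-1.79998490e+02  3.66657624e-02 -1.28474638e+02]
```

{"name": "arm_command", "arguments": {"targets": [{"slide": [0,0,0],"turn": [0,0,-0.12],"grip": 1},{"slide": [0,0,0],"turn": [0,0,-0.12],"grip": 1},{"slide": [0,0,0],"turn": [0,0,-0.12],"grip": 1},{"slide": [0,0,0],"turn": [0,0,-0.12],"grip": 1},{"slide": [0,0,0],"turn": [0,0,-0.12],"grip": 1},{"slide": [0,0,0],"turn": [0,0,-0.1],"grip": 1},{"slide": [0,0,0],"turn": [0,0,-0.08],"grip": 1},{"slide": [0,0,0],"turn": [0,0,0],"grip": 1}]}}

```text
time: 32.1
eef_pos: [0.5598, 0.0752, 0.2508]
ee_rot: [-180.0, 0.0, -172.9]
force: [-0.1, -2.6, 1.7]
grip_width: 0.0149
gripper_force: 35.0
```

```bash
python3 -c "
from goal import *
s=m.state();print(s['joint_pos'].round(1),s['force'],s['ft_torque'],s['eef_pos'],s['ee_rot'])"
```

```text
[ 37.4  36.8 -66.  102.8  37.1  65.4  56.1] [-0.07720201 -2.57563338  1.67261391] [-0.73421176  0.10839523  0.08323322] [0.55977819 0.07521162 0.25081118] [-1.79952277e+02  2.94743684e-02 -1.72909519e+02]
```

{"name": "arm_command", "arguments": {"targets": [{"slide": [0,0,0],"turn": [0,0,-0.06],"grip": 1},{"slide": [0,0,0],"turn": [0,0,-0.06],"grip": 1},{"slide": [0,0,0],"turn": [0,0,-0.06],"grip": 1},{"slide": [0,0,0],"turn": [0,0,0],"grip": 1}], "squeeze": 45}}

```text
time: 32.6
eef_pos: [0.5598, 0.0755, 0.2508]
ee_rot: [-180.0, 0.0, 176.8]
force: [-1.3, -1.9, 3.3]
grip_width: 0.0148
gripper_force: 45.0
```

```bash
python3 -c "
from goal import *
s=m.state();print(s['force'],s['ft_torque'],s['ee_rot'])"
```

```text
[-1.26501701 -1.8730869   3.25185345] [-0.84088338  0.25918571  0.06078865] [-1.79994403e+02  4.32178280e-02  1.76849101e+02]
```

{"name": "arm_command", "arguments": {"targets": [{"slide": [0,0,0],"turn": [0,0,-0.05],"grip": 1},{"slide": [0,0,0],"turn": [0,0,-0.05],"grip": 1},{"slide": [0,0,0],"turn": [0,0,0],"grip": 1}]}}

```text
time: 32.98
eef_pos: [0.5598, 0.0757, 0.2508]
ee_rot: [180.0, 0.0, 171.2]
force: [-0.5, -2.2, 3.8]
grip_width: 0.015
gripper_force: 45.0
```

```bash
python3 -c "
from goal import *
s=m.state();print(s['force'],s['ft_torque'],s['ee_rot'])"
```

```text
[-0.48543784 -2.2087921   3.80296962] [-0.91871552  0.38807624  0.28399214] [1.79988675e+02 4.65881571e-02 1.71152719e+02]
```

{"name": "arm_command", "arguments": {"targets": [{"slide": [0,0,0],"turn": [0,0,-0.05],"grip": 1},{"slide": [0,0,0],"turn": [0,0,-0.04],"grip": 1},{"slide": [0,0,0],"turn": [0,0,0],"grip": 1}]}}

```text
time: 33.35
eef_pos: [0.56, 0.076, 0.2508]
ee_rot: [180.0, 0.1, 166.0]
force: [-0.9, -3.2, 2.6]
grip_width: 0.015
gripper_force: 45.3
```

```bash
python3 -c "
from goal import *
s=m.state();print(s['force'],s['ft_torque'],s['ee_rot'])"
```

```text
[-0.85914455 -3.21998961  2.6481533 ] [-0.92167973  0.27184762  0.62744263] [1.79950322e+02 7.82930777e-02 1.65957839e+02]
```

{"name": "arm_command", "arguments": {"targets": [{"slide": [0,0,0],"turn": [0,0,0.03],"grip": 1},{"slide": [0,0,0],"turn": [0,0,0],"grip": 0.8},{"slide": [0,0,0],"turn": [0,0,0],"grip": 0.6},{"slide": [0,0,0],"turn": [0,0,0],"grip": 0.3},{"slide": [0,0,0],"turn": [0,0,0],"grip": 0},{"slide": [0,0,0],"turn": [0,0,0],"grip": 0},{"slide": [0,0,15],"turn": [0,0,0],"grip": 0},{"slide": [0,0,35],"turn": [0,0,0],"grip": 0},{"slide": [-20,0,40],"turn": [0,0,0],"grip": 0},{"slide": [0,0,0],"turn": [0,0,0],"grip": 0}]}}

```text
time: 34.6
eef_pos: [0.5405, 0.0775, 0.3447]
ee_rot: [179.9, 0.4, 167.6]
force: [-0.2, -1.1, -0.2]
grip_width: 0.0906
gripper_force: 0.0
```

```bash
python3 - <<'E'
from h import *
a,c=cam("wrist");print(m.state()["eef_pos"],m.state()["time"])
r=m.masks_of("key_bar","wrist")
for q in r[:2]:
    ys,xs=np.nonzero(q["mask"]);M=q["mask"]
    print(q["confidence"],q["at"],xs.min(),xs.max(),ys.min(),ys.max(),[(int(y),int(np.nonzero(M[y])[0].min()),int(np.nonzero(M[y])[0].max())) for y in range(ys.min(),ys.max()+1,8) if M[y].any()])
print(proj(c,[.558,.076,.072]),proj(c,[.558,.076,.2]),proj(c,[.522,.076,.2]),proj(c,[.594,.076,.2]))
print([(n,m.boxes_of(n,"wrist")[:1]) for n in ("slot","knob")])
cv2.imwrite("pics/w12.png",a)
E
```

```text
[0.54040123 0.07640093 0.34284023] 34.65
0.66 [328.6, 222.6] 314 340 171 271 [(171, 323, 324), (179, 317, 331), (187, 314, 334), (195, 315, 334), (203, 316, 335), (211, 317, 336), (219, 317, 337), (227, 318, 338), (235, 319, 338), (243, 320, 338), (251, 321, 339), (259, 322, 340), (267, 323, 340)]
[325.61383139 183.67787655] [327.14997063 230.26621755] [316.32412728 183.84548504] [337.08927135 272.88549482]
[('slot', [{'at': [322.2, 173.8], 'confidence': 0.83}]), ('knob', [{'at': [292.2, 126.1], 'confidence': 0.93}])]
```

The bar lies across as predicted, the key is upright in place, and the lock was pressed firmly to its stop. Handing in.

```bash
python3 -c "
from station import manip as m
print(m.finish_job())"
```

```text
the job is handed in; nothing more can be done
None
```

I handed the job in at about 35 s, with no verdict returned. The carriage moved about 45.5 mm into the next notch with the knob down, and the key was turned against the stop (about 0.6 N m) and left standing upright and released in the lock.

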